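# Pull the red cap off the switch console

### The job

The red cap on the desk switch console has to come off: take the orange puller by its handle, hook its fork under the red cap and pull straight up until it pops off, never touching the red cap with the gripper. Set the cap down gently, upright, in the middle of the round blue mat, draw the puller away from it, and stand the puller upright back on its round black pad. Leave the other two caps on the console and do not disturb the stamp, the mouse or the flask.

Things in the scene. Friction and masses are not known exactly. Their poses are not given: they have to be found in the camera images.
- console: Fixed grey desk switch console, a box 125 (x) by 290 (y) by 45 mm high; origin at the centre of its underside, z up, y along the row. Its flat top, 45 mm above the desk, carries three caps in a row along y at -92, 0 and +92 mm (x = 0); which colour is in which place varies. Each cap is clipped over a short post 17 mm high.
- cap_red_center (a point): The red cap to remove, 60 g, mushroom-shaped, round about z (up): a hollow neck 42 mm in diameter and 20 mm high below a round, slightly domed head 70 mm in diameter and 12 mm thick; 32 mm high in all. Point: on its axis, 16 mm above the bottom of the neck.
- cap_red_rim (a point): Point on the red cap's axis at the level of its head's underside, 20 mm above the bottom of the neck. Clipped on, the neck stands on the console's top, so this level is 20 mm above it. About 1 mm of play; sprung catches let go within about 12 mm of upward travel at a pull of roughly 8 to 12 N; 20 mm of lift clears the post.
- cap_yellow_center (a point): Yellow cap of the same shape, same point; stays on the console.
- cap_white_center (a point): White cap of the same shape, same point; stays on the console.
- puller_grip (a point): The orange puller, 140 g, stands upright on the black pad. Point: the middle of its black upright handle, a square bar 22 by 22 mm, 60 mm high, 80 mm above the puller's underside (handle from 50 to 110 mm). Axes: z up, x towards the fork's open end, y across. An orange bridge 32 mm wide (42 to 50 mm above the underside) joins the handle to the spine.
- puller_fork (a point): Point under the handle at the tines' top, 6 mm above the underside; axes as puller_grip. Two steel tines at y = +/-29 mm, 9 mm wide, 0 to 6 mm above the underside, x = -48 to 36, 49 mm free between; upturned tips at x = 31 to 36 reach 9 mm. Orange spine plate at x = -48 to -40, 67 wide, 50 high. With this point on a cap's axis the neck is between the tines, the head between spine and tips.
- mat: Fixed round blue mat, 130 mm in diameter, 4 mm thick; origin at the centre of its underside, on the desk.
- pad: Fixed round black rubber pad, 124 mm in diameter, 4 mm thick, on which the puller stands; origin at the centre of its underside, on the desk.
- stamp: Bystander: upright stamp with a clear body and a red knob, 48 mm in diameter, 70 mm high; origin at the centre of its underside.
- mouse: Bystander: black computer mouse, 105 by 60 by 33 mm; origin at the centre of its underside.
- flask: Bystander: green glass flask with a steel cap, 66 mm in diameter, 170 mm high; origin at the centre of its underside.
There are look-alikes about, which are no part of the job. Of the things that look like the pad, the larger one is meant. Leave any green look-alike of the part that bears cap_red_center alone.

How it is judged:
On the way, in this order (a step that is already met when the one before it is completed fails the run):
1. the red cap is off its post, at least 25 mm up, hanging on the puller (z of cap_red_center in the frame of console above 0.086 m and contact force between puller and cap_red above 0.15 N), for 0.2 s.
2. the red cap stands on the blue mat, clear of the puller (horizontal distance between cap_red_center and mat below 0.035 m and angle between cap_red_center's own z axis and vertical below 0.12 rad and height (world z) of cap_red_center between 0.016 and 0.024 m and contact force between puller and cap_red below 0.05 N and horizontal distance between puller_grip and cap_red_center above 0.06 m), for 0.2 s.
At the end, for the whole second after the job is handed in: The red cap stands upright (within 7 degrees) and at rest on the blue mat, its axis within 35 mm of the mat's centre; the puller stands upright (within 7 degrees) and at rest on the black pad, its handle within 40 mm of the pad's centre (horizontal distance between cap_red_center and mat below 0.035 m and angle between each of cap_red_center, puller_grip's own z axis and vertical below 0.12 rad and height (world z) of cap_red_center between 0.016 and 0.024 m and linear speed of each of cap_red, puller below 0.02 m/s and horizontal distance between puller_grip and pad below 0.04 m and height (world z) of puller_grip below 0.09 m); the robot touches nothing.
It fails at once if the red cap is levered off askew instead of pulled straight up (tilted over 17 degrees while still on its post) (angle between cap_red_center's own z axis and vertical above 0.3 rad and z of cap_red_center in the frame of console between 0.055 and 0.073 m).
It fails at once if the gripper touches the red cap (contact force between any of the fingers, the arm and cap_red above 0.5 N).
It fails at once if the red cap is dropped or thrown on to the mat or the desk (faster than 0.6 m/s within 30 mm of standing there) (height (world z) of cap_red_center below 0.05 m and linear speed of cap_red above 0.6 m/s).
It fails at once if the yellow or white cap is pulled up or shifted by more than 12 mm (distance of any of cap_yellow_center, cap_white_center from where it was at the start of the episode above 0.012 m).
It fails at once if the stamp, mouse or flask is moved by more than 20 mm or tipped (distance of any of stamp, mouse, flask from where it was at the start of the episode above 0.02 m or angle between any of stamp, flask's own z axis and vertical above 0.3 rad).
It also fails if it takes over 61 s, if anything falls off the work surface, if the arm or the gripper's body presses on something with over 40 N, if the wrist force passes 120 N, or if a joint passes its speed limit or range.

### The arm

A 7-joint arm with a two-finger parallel gripper is mounted at the origin on the work surface. World frame = base frame: x ahead of the robot, y to its left, z up, the work surface at z = 0. Lengths are in m, angles in rad, forces in N, time in s.
With the tool pointing down it reaches from about 0.425 to 0.925 m from the base axis. Payload 6.8 kg.
Tool frame: the origin (TCP) lies midway between the tips of the shut fingers; the grasp point (between the pads) lies 19 mm behind it; x points along the fingers, y is the direction in which the jaws open and shut, and the axes are right-handed (so a half turn about x gives the same grasp; the last joint's range is limited). The gripper opens to 85 mm and grips with 20 to 120 N. Pads are 22 mm wide; open, the fingers measure 114 mm over their backs; the gripper's body (76 mm by 85 mm) begins 54 mm behind the grasp point. The pads swing forward as they close: fully open they stand 13 mm farther back than shut.
Start: joints at [1.21, 0.477, 0.022, 1.555, -0.011, 1.109, -0.083], TCP at [0.169, -0.654, 0.231] pointing down, gripper open.
Joint ranges: [-2.96, 2.96], [-0.34, 2.1], [-1.41, 1.46], [0.24, 2.44], [-1.37, 4.51], [0.17, 1.92], [-2.96, 2.96]. Speed limits (rad/s): [2.39, 2.39, 3.14, 3.14, 3.14, 3.14, 3.14].

### API

Orientations are given as a rotation vector (axis times angle).
In Python, from bench import r, viewer, nets gives the robot as it stands.
- The arm moves only by the shell command python3 -m pendant 'ROWS' [FORCE]. ROWS is JSON, one flat list of numbers, 5 for each row, row after row: the finger opening in mm, from 0 to 85.4, then the shift along the tool's x, y, z in mm, then the turn about the tool's x in rad. A call has 1 to 20 rows; each row shifts and turns the commanded pose from where the row before left it, along the tool's axes as they then stand; what a row does not reach is not made up. A row lasts 1/8 s, in which the tool goes at most 62.5 mm and 10.7 degrees, less where a joint would pass 70% of its speed; a pose out of reach is approached as far as the arm can. A call with a gripper value outside its range is refused whole. The fingers move at their own pace and stop on an object; FORCE is the grip in N (left out, the last holds). Time passes only in rows, so rows that do not move let the fingers close. It gives the time, the measured TCP pose, the force and the opening at its end, in the units of the state.
- r.get_obs(): the state, without advancing time (a new reading comes with each control period).
- viewer.grab_frame(name): name is "scene" or "top"; returns (picture, depth): 480x640x3 uint8, red, green, blue; 480x640 float32, m along the optical axis (not along the pixel's ray), 0 where there is no reading.
- viewer.calibration(name): a dict with "mtx" (3x3 intrinsics, pixels), "distortion" ([k1, k2, p1, p2, k3] as OpenCV has them; the pictures are not rectified), "world_to_cam" (4x4, takes a point from world to camera coordinates). Camera axes: x right, y up, looking along -z (the intrinsics and any distortion apply to the point x, -y, -z); pixel columns grow to the right and rows downward; lengths in m; the calibration is good to about 2 mm. A picture is of the moment at which its call begins. calibration takes no time and is no camera call.
- r.hand_in(): hands the job in, once; it reports no verdict.
Trained networks look in the newest picture that a camera, given by its name, has taken for a name from the list of things; names that differ only in an ending like _2 or _b are one class to them, and where a whole thing is asked for, a point or a joint stands for the part that bears it (a point fixed in the world has none). Each returns a list of dicts, best first, with "score" (0 to 1); they miss things now and then, are a little off and sometimes report something else, mostly with a low value. They report only what shows in the picture. A call takes as long as a camera call. They do not tell look-alikes from the thing itself.
- nets.look_for(name, camera): "location" ([x, y, z] in m, in world coordinates, good to about 4 mm: the middle of the surface that is visible of it).
- nets.silhouettes(name, camera): "mask" (480x640 bool, what is visible of it).
The state is a dict: "clock": time; "joints": joint angles; "qvel": joint speeds; "tau": joint torques, N m; "tcp_pos": TCP position; "orientation": TCP orientation; "contact_force": force on the tool from outside, world axes, zero at the start; "moment": the same for the moment, N m; "grip_width": finger opening in m.
Only numpy, scipy, OpenCV 4.12 (cv2) and the standard library are available. Lean on these libraries where they do the work, as an engineer would, in place of code of your own. Each camera call takes 0.05 s, during which the arm holds its last target. There are 200 camera calls.

## Working session

There is one attempt and no reset: what is moved stays moved. The work goes in short steps, Python scripts to look and compute and a shell command to move; the robot and the scene stay as the last step left them, time stands still between calls to the robot, and variables do not carry over. Pictures are saved under pics/ and viewed, about 8 in all and at most 12, crops included, and the job is handed in when it is done.

```bash
ls; mkdir -p pics; cat > h.py <<'E'
import numpy as np, cv2
from bench import r, viewer, nets
def cloud(name):
    p,d=viewer.grab_frame(name); c=viewer.calibration(name)
    K=np.array(c["mtx"]);D=np.array(c["distortion"]);T=np.linalg.inv(np.array(c["world_to_cam"]))
    v,u=np.mgrid[0:480,0:640]
    n=cv2.undistortPoints(np.stack([u,v],-1).reshape(-1,1,2).astype(np.float64),K,D).reshape(480,640,2)
    P=np.stack([n[...,0]*d,-n[...,1]*d,-d,np.ones_like(d)],-1)@T.T
    P=P[...,:3]; P[d==0]=np.nan
    return p,P
E
python3 - <<'E'
from h import *
from scipy.spatial.transform import Rotation as R
o=r.get_obs(); print({k:np.round(v,3) for k,v in o.items()}); print(np.round(R.from_rotvec(o["orientation"]).as_matrix(),3))
for n in("scene","top"):
    p,P=cloud(n); cv2.imwrite(f"pics/{n}0.png",p[...,::-1])
    for t in("console","cap_red_center","cap_yellow_center","cap_white_center","puller_grip","mat","pad","stamp","mouse","flask"):
        for x in nets.look_for(t,n)[:3]: print(n,t,round(x["score"],2),np.round(x["location"],3))
E
```

```text
pics
{'clock': np.float64(0.0), 'joints': array([ 1.21 ,  0.478,  0.022,  1.556, -0.012,  1.109, -0.083]), 'qvel': array([ 0.   ,  0.001,  0.001,  0.001,  0.   , -0.001,  0.   ]), 'tau': array([-0.0000e+00, -5.9646e+01,  1.6080e+00, -2.8120e+01,  1.2000e-02,
        9.0000e-03,  0.0000e+00]), 'tcp_pos': array([ 0.169, -0.653,  0.23 ]), 'orientation': array([ 2.087,  0.267, -2.088]), 'contact_force': array([0.713, 0.894, 0.178]), 'moment': array([-0.01 , -0.014, -0.006]), 'grip_width': np.float64(0.086)}
[[-0.001  0.25  -0.968]
 [ 0.002 -0.968 -0.25 ]
 [-1.    -0.002  0.   ]]
scene console 0.73 [0.631 0.106 0.044]
scene cap_red_center 0.83 [0.769 0.079 0.031]
scene cap_red_center 0.68 [0.595 0.1   0.076]
scene cap_white_center 0.93 [0.615 0.188 0.074]
scene puller_grip 0.92 [ 0.448 -0.266  0.052]
scene mat 0.64 [0.596 0.1   0.073]
scene mat 0.59 [ 0.62  -0.198  0.004]
scene pad 0.77 [ 0.312 -0.288  0.001]
scene pad 0.66 [ 0.462 -0.272  0.007]
scene stamp 0.83 [0.475 0.38  0.031]
scene mouse 0.62 [0.644 0.429 0.036]
scene flask 0.9 [ 0.509 -0.47   0.1  ]
scene flask 0.3 [ 0.447 -0.265  0.054]
top console 0.78 [0.575 0.092 0.046]
top cap_red_center 0.72 [0.756 0.078 0.033]
top cap_red_center 0.67 [0.588 0.096 0.076]
top cap_yellow_center 0.82 [0.577 0.01  0.078]
top cap_white_center 0.57 [0.606 0.186 0.075]
top cap_white_center 0.55 [0.59  0.098 0.075]
top puller_grip 0.83 [ 0.428 -0.261  0.049]
top mat 0.8 [ 0.614 -0.198  0.001]
top pad 0.72 [ 0.304 -0.287  0.001]
top pad 0.71 [ 0.444 -0.266  0.002]
top stamp 0.76 [0.457 0.375 0.028]
top mouse 0.88 [0.627 0.426 0.031]
top flask 0.9 [ 0.482 -0.465  0.113]
```

View pics/top0.png

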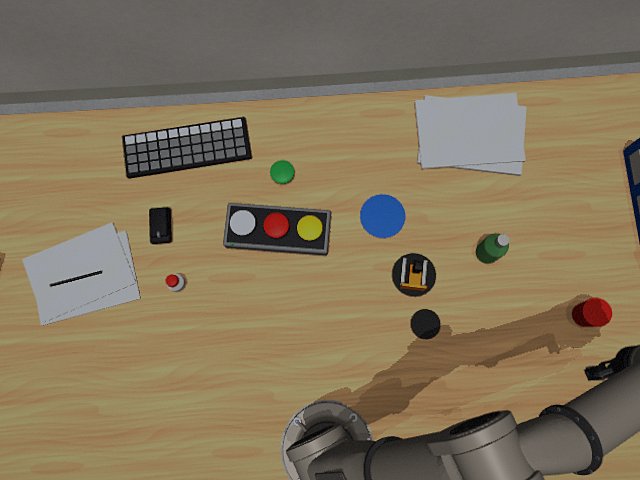

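View pics/scene0.png

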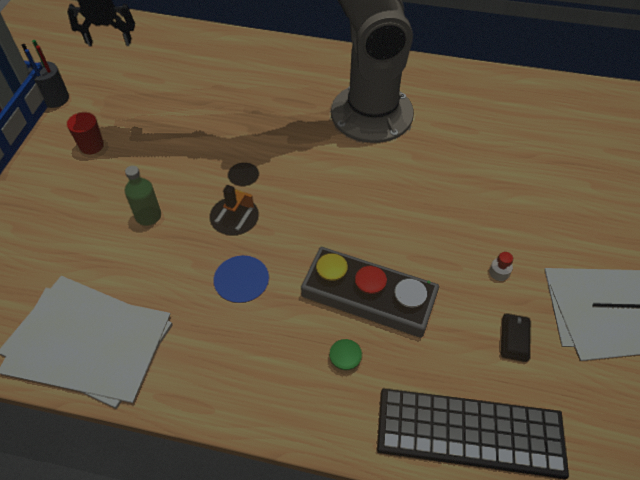

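Top view: puller at (415,272) on the larger black pad, with its fork facing +x. The red cap is the middle one at (277,225), the mat is at (383,216), and the green look-alike is at (282,172). Next I fit the geometry from depth and colour.

```bash
cat > m.py <<'E'
from h import *
def circ(P,m,z0,z1):
    m=m&(P[...,2]>z0)&(P[...,2]<z1)
    m=cv2.morphologyEx(m.astype(np.uint8),cv2.MORPH_OPEN,np.ones((3,3),np.uint8))
    n,l,s,_=cv2.connectedComponentsWithStats(m); out=[]
    for i in range(1,n):
        if s[i,4]<100: continue
        q=P[l==i]; c,rad=cv2.minEnclosingCircle(q[:,:2].astype(np.float32)); out.append((s[i,4],np.round(c,4),round(rad*1000,1),np.round(np.median(q,0),4)))
    return out
def measure(n):
    p,P=cloud(n); R_,G,B=[p[...,i].astype(int) for i in range(3)]
    near=(abs(P[...,0]-.55)<.25)&(abs(P[...,1])<.5)
    print(n,"red",circ(P,near&(R_>1.8*G)&(R_>1.8*B),.055,.1))
    print(n,"yel",circ(P,near&(R_>1.8*B)&(G>1.8*B)&(R_<1.6*G),.055,.1))
    print(n,"whi",circ(P,near&(abs(R_-B)<40)&(R_>110)&(P[...,1]>.1)&(P[...,1]<.25),.055,.1))
    print(n,"blue",circ(P,near&(B>1.8*R_),-.02,.03))
    k=(P[...,0]>.34)&(P[...,0]<.54)&(abs(P[...,1]+.266)<.1)
    dark=(p.max(2)<60)
    print(n,"pad",circ(P,k&dark,-.02,.02))
    for nm,a,b in(("handle",.1,.13),("hmid",.065,.1),("spine",.04,.062)):
        m=k&(P[...,2]>a)&(P[...,2]<b)
        if m.sum()>5:
            q=P[m]; rr=cv2.minAreaRect(q[:,:2].astype(np.float32)*1000); print(n,nm,m.sum(),np.round(q.mean(0),4),np.round(q.min(0),4),np.round(q.max(0),4),np.round(rr[0],1),np.round(rr[1],1),round(rr[2],1))
    return p,P
E
python3 - <<'E'
from m import *
for n in("scene","top"):
    p,P=measure(n)
    if n=="top": c=cv2.resize(p[225:315,355:475],(800,600),interpolation=cv2.INTER_CUBIC)
    else: c=cv2.resize(p[165:255,180:300],(800,600),interpolation=cv2.INTER_CUBIC)
    cv2.imwrite(f"pics/{n}c.png",c[...,::-1])
    t=(P[...,0]>.38)&(P[...,0]<.54)&(abs(P[...,1]+.266)<.06)&(p.min(2)>110)&(P[...,2]<.03)
    nn,l,s,_=cv2.connectedComponentsWithStats(t.astype(np.uint8))
    for i in range(1,nn):
        if s[i,4]>15:
            q=P[l==i]; L=cv2.fitLine(q[:,:2].astype(np.float32),cv2.DIST_L2,0,.01,.01).ravel(); print("tine",s[i,4],np.round(L,3),np.round(q.min(0),3),np.round(q.max(0),3))
E
```

```text
scene red [(np.int32(158), array([0.4655, 0.386 ]), 17.9, array([0.4691, 0.386 , 0.0657])), (np.int32(680), array([0.5952, 0.1005]), 36.9, array([0.5982, 0.1009, 0.0744]))]
scene yel [(np.int32(658), array([0.5806, 0.01  ]), 37.2, array([0.5863, 0.0109, 0.0742]))]
scene whi [(np.int32(662), array([0.6098, 0.1885]), 36.8, array([0.6107, 0.1914, 0.0745]))]
scene blue [(np.int32(1949), array([ 0.6164, -0.1984]), 66.6, array([ 0.6196, -0.1985,  0.0031]))]
scene pad [(np.int32(695), array([ 0.4506, -0.2826]), 59.6, array([ 0.4567, -0.2819,  0.0029])), (np.int32(249), array([ 0.4463, -0.2349]), 47.8, array([ 0.452 , -0.2276,  0.0033]))]
scene handle 97 [ 0.4517 -0.2697  0.1099] [ 0.4382 -0.2833  0.1001] [ 0.4622 -0.2575  0.1181] [ 450.8 -270.2] [26.2 23.1] 80.5
scene hmid 117 [ 0.4553 -0.268   0.0821] [ 0.4386 -0.2842  0.065 ] [ 0.463  -0.2569  0.0999] [ 454.4 -267.2] [19.4 28.7] 35.1
scene spine 235 [ 0.4308 -0.2575  0.0522] [ 0.4002 -0.2877  0.0405] [ 0.4654 -0.2278  0.0617] [ 434.6 -257.6] [50.9 66.8] 79.1
top red [(np.int32(497), array([0.5917, 0.0971]), 35.7, array([0.5905, 0.0976, 0.
[... 558 characters left out ...]
208), array([ 0.4325, -0.3162]), 40.6, array([ 0.4318, -0.3186,  0.0027])), (np.int32(127), array([ 0.395, -0.268]), 33.7, array([ 0.3902, -0.2661,  0.0022]))]
top handle 78 [ 0.4442 -0.2715  0.1113] [ 0.4321 -0.2833  0.1005] [ 0.4567 -0.2602  0.1223] [ 444.8 -272.4] [22.7 24.3] 84.2
top hmid 28 [ 0.4387 -0.2668  0.0808] [ 0.4327 -0.2809  0.0651] [ 0.4556 -0.2601  0.0988] [ 440.4 -266.8] [27.9 13.8] 38.5
top spine 243 [ 0.4161 -0.2652  0.0523] [ 0.393  -0.297   0.0401] [ 0.4605 -0.2311  0.062 ] [ 417.5 -272.4] [63.3 64.4] 60.1
tine 72 [ 0.981 -0.195  0.455 -0.245] [ 0.421 -0.254 -0.   ] [ 0.487 -0.236  0.018]
tine 71 [ 0.981 -0.192  0.442 -0.302] [ 0.41  -0.312 -0.   ] [ 0.475 -0.294  0.017]
```

```bash
cat > go.py <<'E'
import sys; from h import *
from scipy.spatial.transform import Rotation as R
# args: target TCP x y z, yaw(deg) of fork direction(-tool z): print shifts in tool axes mm, turn about tool x
def go(x,y,z,yaw):
    o=r.get_obs(); M=R.from_rotvec(o["orientation"]).as_matrix()
    f=-M[:,2]; cy=np.degrees(np.arctan2(f[1],f[0]))
    d=np.array([x,y,z])-o["tcp_pos"]; a=np.radians(yaw)
    T=np.array([[0,0,-1],[-np.sin(-a)*-1,-np.cos(a),0],[-np.cos(a),-np.sin(a),0]])  # rows: tool x,y,z at target yaw
    T[1]=np.cross(T[2],T[0])
    print("t",round(float(o["clock"]),2),"tcp",np.round(o["tcp_pos"],4),"yaw",round(cy,2),"tilt",round(np.degrees(np.arccos(-M[2,0])),2),"w",round(float(o["grip_width"])*1000,1),"F",np.round(o["contact_force"],1),"M",np.round(o["moment"],2))
    print("shift tool(now)",np.round(M.T@d*1000,1),"tool(target yaw)",np.round(T@d*1000,1),"turn",round(-np.radians(yaw-cy),3))
if __name__=="__main__": go(*map(float,sys.argv[1:]))
E
python3 -m pendant '[85,0,0,0,0.15, 85,0,0,0,0.15, 85,0,0,0,0.149]'; python3 go.py .447 -.271 .16 -11.2
```

```text
clock: 1.58
tcp_pos: [0.1688, -0.6536, 0.2313]
orientation: [-2.116, 0.214, 2.115]
contact_force: [0.7, 0.5, -0.8]
grip_width: 0.0849
t 1.57 tcp [ 0.1688 -0.6536  0.2313] yaw -11.53 tilt 0.01 w 84.9 F [ 0.7  0.5 -0.8] M [-0.03 -0.02 -0.03]
shift tool(now) [  71.3 -430.5 -196.1] tool(target yaw) [  71.3 -429.3 -198.6] turn -0.006
```

```bash
python3 -m pendant '[85,0,-20,-9,0, 85,0,-43,-20,0, 85,0,-43,-20,0, 85,0,-43,-20,0, 85,0,-43,-20,0, 85,0,-43,-20,0, 85,0,-43,-20,0, 85,0,-43,-20,0, 85,0,-43,-20,0, 85,30,-43,-20,0, 85,40,-24,-8,0, 85,0,0,0,0, 85,0,0,0,0]'; python3 go.py .447 -.271 .067 -11.2
python3 - <<'E'
from m import *
measure("scene"); p,P=cloud("scene"); cv2.imwrite("pics/s2.png",cv2.resize(p[110:260,140:340],(800,600),interpolation=cv2.INTER_CUBIC)[...,::-1])
E
```

```text
clock: 3.2
tcp_pos: [0.446, -0.2696, 0.1622]
orientation: [-2.12, 0.208, 2.119]
contact_force: [-0.5, 0.1, 1.1]
grip_width: 0.0849
t 3.2 tcp [ 0.446  -0.2696  0.1622] yaw -11.16 tilt 0.06 w 84.9 F [-0.5  0.1  1.1] M [-0.03 -0.02  0.03]
shift tool(now) [95.2  1.1 -1.2] tool(target yaw) [95.2  1.2 -1.2] turn 0.001
scene red [(np.int32(160), array([0.465, 0.387]), 19.4, array([0.4689, 0.3863, 0.0652])), (np.int32(687), array([0.5943, 0.1005]), 36.4, array([0.5979, 0.1008, 0.0744]))]
scene yel [(np.int32(666), array([0.581 , 0.0115]), 37.4, array([0.5847, 0.0109, 0.0743]))]
scene whi [(np.int32(662), array([0.6073, 0.191 ]), 35.7, array([0.6111, 0.1914, 0.0746]))]
scene blue [(np.int32(1955), array([ 0.6178, -0.2003]), 66.0, array([ 0.6193, -0.199 ,  0.0031]))]
scene pad [(np.int32(1048), array([ 0.4453, -0.2711]), 62.8, array([ 0.4554, -0.267 ,  0.0032]))]
scene handle 96 [ 0.4521 -0.2698  0.1105] [ 0.4376 -0.2817  0.1001] [ 0.4634 -0.2584  0.1176] [ 451.1 -269.9] [23.1 23.8] 78.1
scene hmid 115 [ 0.4558 -0.2676  0.0833] [ 0.4401 -0.2837  0.0653] [ 0.4639 -0.2566  0.0994] [ 455.6 -267.4] [21.  29.1] 27.0
scene spine 239 [ 0.4313 -0.2577  0.0521] [ 0.3978 -0.2881  0.0414] [ 0.4688 -0.2271  0.062 ] [ 434.1 -258.3] [53.4 66.6] 77.4
```

View pics/s2.png

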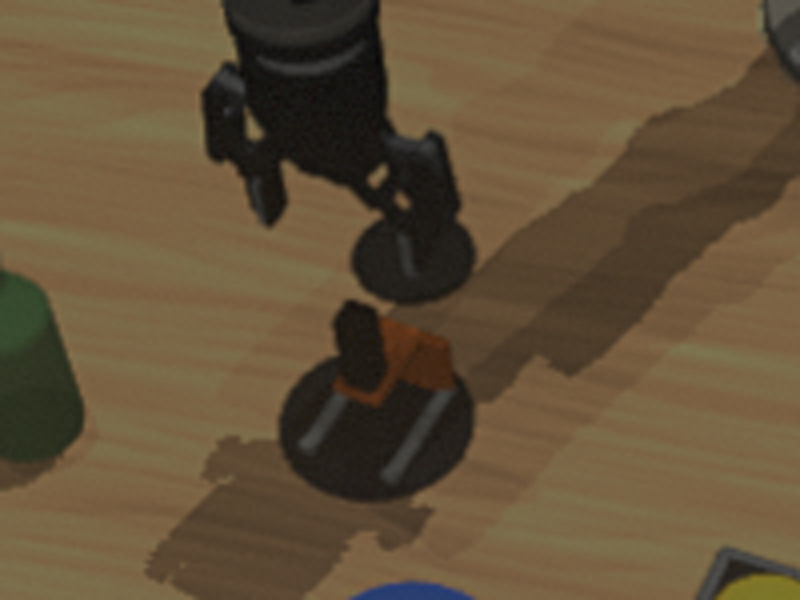

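The fingers straddle the handle (355,345 in the crop), so I descend and grip.

```bash
python3 -m pendant '[85,15,1,-3,0, 85,30,0,0,0, 85,30,0,0,0, 85,19,0,0,0, 85,0,0,0,0]'; python3 go.py .447 -.271 .067 -11.2; python3 -m pendant '[15,0,0,0,0, 15,0,0,0,0, 15,0,0,0,0, 15,0,0,0,0, 15,0,0,0,0, 15,0,0,0,0]' 80;  python3 go.py .447 -.271 .067 -11.2
```

```text
clock: 3.92
tcp_pos: [0.4475, -0.2708, 0.0657]
orientation: [-2.114, 0.208, 2.121]
contact_force: [-0.3, -0.8, 0.5]
grip_width: 0.0853
t 3.92 tcp [ 0.4475 -0.2708  0.0657] yaw -11.28 tilt 0.18 w 85.3 F [-0.3 -0.8  0.5] M [-0.04  0.04 -0.02]
shift tool(now) [-1.3  0.3  0.5] tool(target yaw) [-1.3  0.3  0.5] turn -0.001
clock: 4.68
tcp_pos: [0.4492, -0.2711, 0.0678]
orientation: [-2.119, 0.209, 2.117]
contact_force: [-1.6, -1.3, 6.2]
grip_width: 0.0211
t 4.67 tcp [ 0.4492 -0.2711  0.0678] yaw -11.26 tilt 0.06 w 21.1 F [-1.6 -1.3  6.2] M [ 0.07  0.17 -0.02]
shift tool(now) [0.8 0.3 2.2] tool(target yaw) [0.8 0.3 2.2] turn -0.001
```

```bash
python3 -m pendant '[15,-10,0,0,0, 15,-30,0,0,0, 15,-40,0,0,0, 15,-40,0,0,-0.043, 15,-20,0,0,0, 15,0,0,0,0, 15,0,0,0,0]'; python3 go.py .4993 .114 .207 -8.8
```

```text
clock: 5.55
tcp_pos: [0.448, -0.2704, 0.2063]
orientation: [-2.14, 0.164, 2.143]
contact_force: [0.7, -0.2, -2.4]
grip_width: 0.0209
t 5.55 tcp [ 0.448  -0.2704  0.2063] yaw -8.78 tilt 0.11 w 20.9 F [ 0.7 -0.2 -2.4] M [ 0.02  0.02 -0.01]
shift tool(now) [  -0.5 -387.7    8. ] tool(target yaw) [  -0.7 -387.7    8.1] turn 0.0
```

```bash
python3 -m pendant '[15,0,-15,0,0, 15,0,-35,1,0, 15,0,-45,1,0, 15,0,-45,1,0, 15,0,-45,1,0, 15,0,-45,1,0, 15,0,-45,1,0, 15,0,-45,1,0, 15,0,-40,1,0, 15,0,-20,0,0, 15,0,-8,0,0, 15,0,0,0,0, 15,0,0,0,0, 15,0,0,0,0]'; python3 go.py .4993 .114 .207 -8.8
python3 - <<'E'
from m import *
for n in("scene","top"):
    p,P=cloud(n)
    cv2.imwrite(f"pics/{n}3.png",cv2.resize(p[190:340,280:480] if n=="scene" else p[180:300,200:360],(800,600),interpolation=cv2.INTER_CUBIC)[...,::-1])
    Q=P-[.4993,.114,0]; a=np.radians(-8.8); X=Q[...,0]*np.cos(a)+Q[...,1]*np.sin(a); Y=-Q[...,0]*np.sin(a)+Q[...,1]*np.cos(a)
    k=(abs(X)<.07)&(abs(Y)<.06)&(P[...,2]>.12)&(P[...,2]<.26)
    hsv=cv2.cvtColor(p,cv2.COLOR_RGB2HSV)
    for nm,m in(("orange",k&(hsv[...,1]>120)),("tines",k&(P[...,2]<.165)&(hsv[...,1]<90)&(X>-.02))):
        if m.sum()>5: print(n,nm,m.sum(),[np.round(np.percentile(v[m],[2,25,50,75,98])*1000,1).tolist() for v in(X,Y,P[...,2])])
E
```

```text
clock: 7.3
tcp_pos: [0.5001, 0.1128, 0.2072]
orientation: [-2.141, 0.167, 2.141]
contact_force: [-0.2, 0.2, -1.3]
grip_width: 0.0209
t 7.3 tcp [0.5001 0.1128 0.2072] yaw -8.87 tilt 0.03 w 20.9 F [-0.2  0.2 -1.3] M [ 0.05 -0.01 -0.01]
shift tool(now) [ 0.2 -1.1  1. ] tool(target yaw) [ 0.2 -1.1  0.9] turn -0.001
scene orange 203 [[-43.6, -39.9, 3.1, 11.5, 15.7], [-14.9, 1.7, 15.5, 24.8, 33.7], [146.5, 168.5, 188.7, 194.2, 253.4]]
scene tines 167 [[-17.4, -4.3, 9.9, 24.2, 37.1], [-32.5, -28.6, 25.3, 29.5, 32.9], [143.8, 147.5, 149.3, 151.1, 154.1]]
```

View pics/scene3.png

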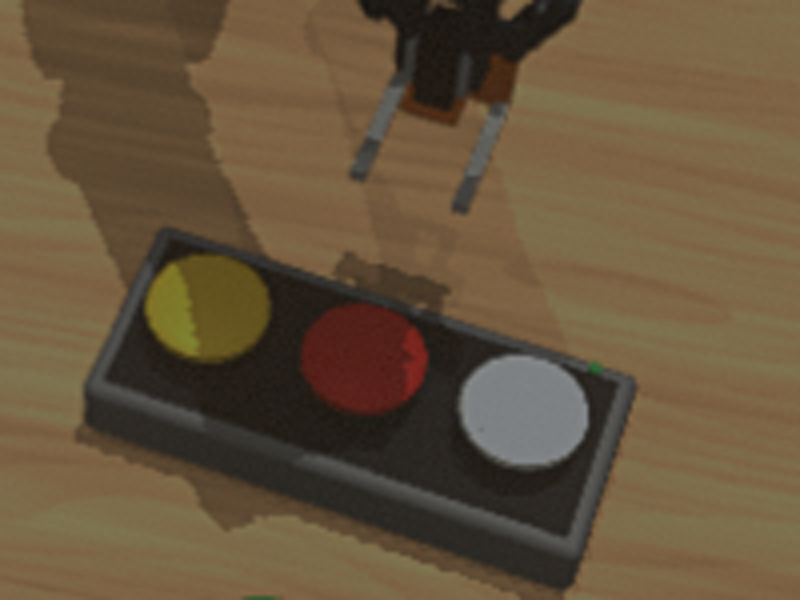

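The tines are level and open towards the red cap at (365,360), and the underside-to-TCP offset is confirmed at about 64 mm. I descend part way and check the console's rim height.

```bash
python3 -m pendant '[15,15,-0.7,0,0, 15,30,0,0,0, 15,25,0,0,0, 15,10,0,0,0, 15,0,0,0,0, 15,0,0,0,0]'; python3 go.py .5937 .0991 .1143 -8.8
python3 - <<'E'
from m import *
for n in("scene","top"):
    p,P=cloud(n)
    Q=P-[.5935,.0995,0]; a=np.radians(-8.8); X=Q[...,0]*np.cos(a)+Q[...,1]*np.sin(a); Y=-Q[...,0]*np.sin(a)+Q[...,1]*np.cos(a)
    for lo,hi in((-.061,-.055),(-.052,-.04),(.04,.05),(.055,.061)):
        m=(X>lo)&(X<hi)&(abs(Y-.0)<.13); print(n,lo,np.round(np.nanpercentile(P[m][:,2],[10,50,75])*1000,1))
E
```

```text
clock: 8.15
tcp_pos: [0.5009, 0.1148, 0.1281]
orientation: [-2.143, 0.164, 2.14]
contact_force: [0.3, -0.2, -0.9]
grip_width: 0.0211
t 8.15 tcp [0.5009 0.1148 0.1281] yaw -8.78 tilt 0.08 w 21.1 F [ 0.3 -0.2 -0.9] M [-0.04 -0.02 -0.04]
shift tool(now) [ 13.9   1.4 -94.1] tool(target yaw) [ 13.8   1.4 -94.1] turn 0.0
scene -0.061 [ 45.1 352.4 406.8]
scene -0.052 [ 43.2 439.5 473.5]
scene 0.04 [41.9 44.9 46.8]
scene 0.055 [ 3.4 41.5 44.6]
top -0.061 [ 40.   46.9 483.7]
top -0.052 [40.8 46.1 51.5]
top 0.04 [39.5 44.6 47.1]
top 0.055 [37.2 41.3 44.1]
```

```bash
python3 -m pendant '[15,14,0.7,0,0, 15,0,0,0,0, 15,0,0,-10,0, 15,0,0,-15,0, 15,0,0,-15,0, 15,0,0,0,0]'; python3 go.py .5937 .0991 .1143 -8.8; python3 -c "
from h import *
p,P=cloud('scene'); cv2.imwrite('pics/s4.png',cv2.resize(p[200:320,290:450],(800,600),interpolation=cv2.INTER_CUBIC)[...,::-1])"
```

```text
clock: 9.0
tcp_pos: [0.5414, 0.1074, 0.1134]
orientation: [-2.142, 0.166, 2.139]
contact_force: [-0.7, 0.4, -1.3]
grip_width: 0.021
t 9.0 tcp [0.5414 0.1074 0.1134] yaw -8.87 tilt 0.07 w 21.0 F [-0.7  0.4 -1.3] M [ 0.01 -0.03 -0.05]
shift tool(now) [ -0.9   0.1 -52.9] tool(target yaw) [ -0.9   0.2 -52.9] turn -0.001
```

View pics/s4.png

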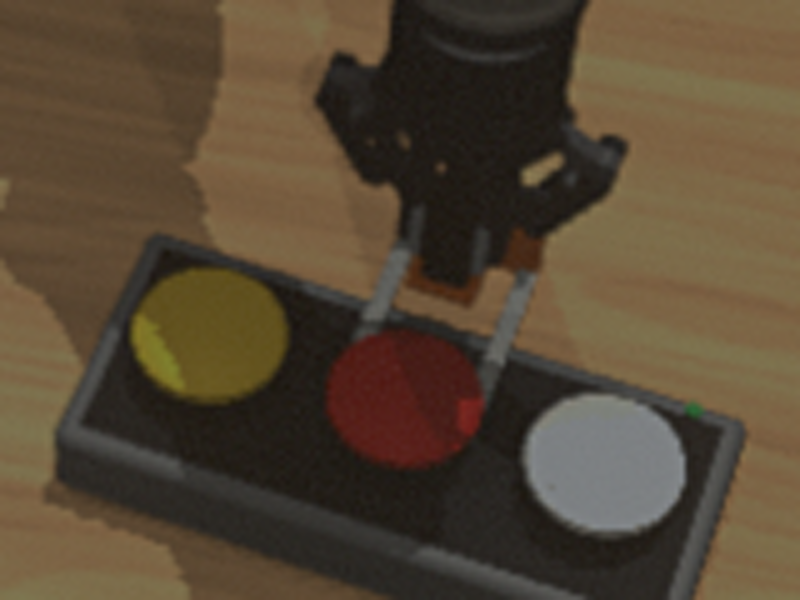

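The tines are going under the head on both sides with no force; I continue forward.

```bash
python3 -m pendant '[15,-0.5,0,-12,0, 15,0,0,-15,0, 15,0,0,-12,0, 15,0,0,0,0]'; python3 go.py .5937 .0991 .1143 -8.8; python3 -m pendant '[15,0,0,-8,0, 15,0,0,-6,0, 15,0,0,0,0, 15,0,0,0,0]'; python3 go.py .5937 .0991 .1143 -8.8
```

```text
clock: 9.55
tcp_pos: [0.5794, 0.1014, 0.1137]
orientation: [-2.142, 0.165, 2.141]
contact_force: [-0.3, -0.6, -1.0]
grip_width: 0.0208
t 9.55 tcp [0.5794 0.1014 0.1137] yaw -8.84 tilt 0.03 w 20.8 F [-0.3 -0.6 -1. ] M [0.01 0.   0.02]
shift tool(now) [ -0.6   0.1 -14.5] tool(target yaw) [ -0.6   0.1 -14.5] turn -0.001
clock: 10.05
tcp_pos: [0.5919, 0.0998, 0.1138]
orientation: [-2.142, 0.164, 2.142]
contact_force: [0.2, 0.6, -2.0]
grip_width: 0.021
t 10.05 tcp [0.5919 0.0998 0.1138] yaw -8.77 tilt 0.01 w 21.0 F [ 0.2  0.6 -2. ] M [-0.04 -0.03 -0.01]
shift tool(now) [-0.5  0.4 -1.9] tool(target yaw) [-0.5  0.4 -1.9] turn 0.001
```

```bash
python3 -m pendant '[15,-2,0,-1.5,0, 15,-4,0,0,0, 15,-2,0,0,0, 15,-2,0,0,0, 15,-2,0,0,0, 15,0,0,0,0]'; python3 go.py .5937 .0991 .1143 -8.8; python3 -m pendant '[15,-2,0,0,0, 15,-2,0,0,0, 15,-2,0,0,0, 15,-2,0,0,0, 15,-2,0,0,0, 15,-2,0,0,0]'; python3 go.py .5937 .0991 .1143 -8.8; python3 -m pendant '[15,-2,0,0,0, 15,-2,0,0,0, 15,-2,0,0,0, 15,-2,0,0,0, 15,-2,0,0,0, 15,-2,0,0,0]'; python3 go.py .5937 .0991 .1143 -8.8
```

```text
clock: 10.8
tcp_pos: [0.5932, 0.0994, 0.1254]
orientation: [-2.141, 0.165, 2.143]
contact_force: [1.0, 1.0, -5.9]
grip_width: 0.0211
t 10.8 tcp [0.5932 0.0994 0.1254] yaw -8.78 tilt 0.04 w 21.1 F [ 1.   1.  -5.9] M [ 0.11 -0.22 -0.03]
shift tool(now) [11.1  0.2 -0.5] tool(target yaw) [11.1  0.2 -0.5] turn 0.0
clock: 11.55
tcp_pos: [0.5938, 0.0995, 0.1384]
orientation: [-2.142, 0.164, 2.141]
contact_force: [0.3, -0.2, -2.3]
grip_width: 0.0211
t 11.55 tcp [0.5938 0.0995 0.1384] yaw -8.78 tilt 0.04 w 21.1 F [ 0.3 -0.2 -2.3] M [ 0.05 -0.03  0.03]
shift tool(now) [24.1  0.4  0.1] tool(target yaw) [24.1  0.4  0.1] turn 0.0
clock: 12.3
tcp_pos: [0.5935, 0.0994, 0.1499]
orientation: [-2.142, 0.164, 2.142]
contact_force: [0.7, -0.1, -1.7]
grip_width: 0.021
t 12.3 tcp [0.5935 0.0994 0.1499] yaw -8.78 tilt 0.0 w 21.0 F [ 0.7 -0.1 -1.7] M [0.01 0.   0.03]
shift tool(now) [35.6  0.3 -0.2] tool(target yaw) [35.6  0.3 -0.2] turn 0.0
```

```bash
python3 -m pendant '[15,-5,0,0,0, 15,-12,0,0,0, 15,-12,0,0,0, 15,-8,0,0,0, 15,-3,0,0,0, 15,0,0,0,0, 15,0,0,0,0]'; python3 go.py .6165 -.2 .194 -8.8; python3 -c "
from m import *
for n in('scene','top'): p,P=measure(n)
p,P=cloud('scene'); cv2.imwrite('pics/s5.png',cv2.resize(p[200:320,290:450],(800,600),interpolation=cv2.INTER_CUBIC)[...,::-1])" | grep -E "red|yel|whi|blue"
```

```text
clock: 13.18
tcp_pos: [0.5932, 0.0994, 0.1894]
orientation: [-2.141, 0.165, 2.143]
contact_force: [-0.4, 0.5, -1.3]
grip_width: 0.0214
t 13.18 tcp [0.5932 0.0994 0.1894] yaw -8.78 tilt 0.04 w 21.4 F [-0.4  0.5 -1.3] M [-0.01 -0.04 -0.01]
shift tool(now) [ -4.6 292.3 -68.7] tool(target yaw) [ -4.6 292.3 -68.8] turn 0.0
scene red [(np.int32(161), array([0.4655, 0.3867]), 18.2, array([0.4694, 0.3854, 0.0658]))]
scene yel [(np.int32(667), array([0.5812, 0.0117]), 37.2, array([0.5859, 0.0107, 0.0744]))]
scene whi [(np.int32(656), array([0.608 , 0.1896]), 35.8, array([0.6111, 0.1916, 0.0747]))]
scene blue [(np.int32(1947), array([ 0.6163, -0.1974]), 66.8, array([ 0.6198, -0.1986,  0.0033]))]
top red [(np.int32(111), array([0.4618, 0.3838]), 16.4, array([0.4609, 0.3838, 0.0649]))]
top yel [(np.int32(167), array([ 0.5819, -0.0041]), 32.2, array([ 0.585 , -0.0108,  0.0742]))]
top whi [(np.int32(470), array([0.6047, 0.1887]), 34.8, array([0.6036, 0.1879, 0.0741]))]
top blue [(np.int32(1520), array([ 0.6156, -0.2014]), 64.9, array([ 0.6147, -0.2014,  0.0026]))]
```

View pics/s5.png

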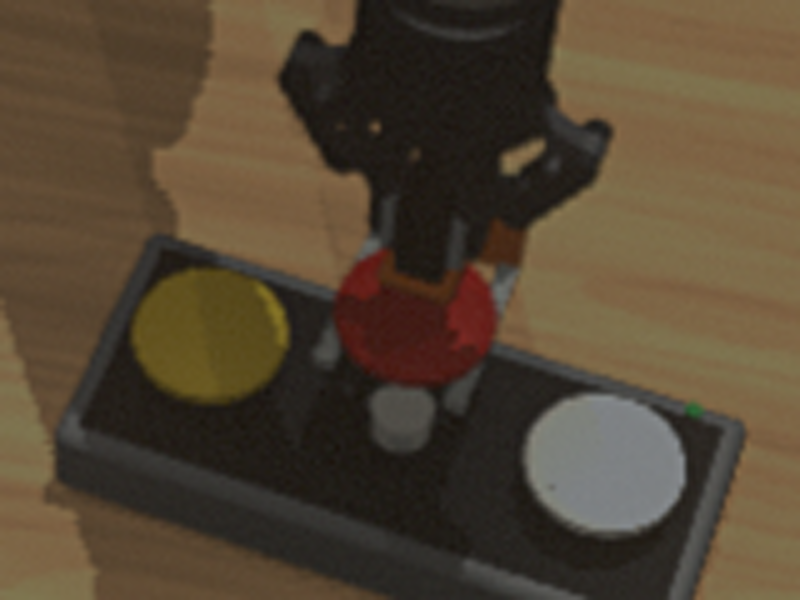

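The cap hangs level on the tines and its post at (400,418) is bare. I move slowly over to the mat.

```bash
python3 -m pendant '[15,-1,5,-1,0, 15,-1,12,-3,0, 15,-1,20,-5,0, 15,0,28,-7,0, 15,0,32,-8,0, 15,0,32,-8,0, 15,0,32,-7,0, 15,0,32,-7,0, 15,0,32,-7,0, 15,0,26,-6,0, 15,0,20,-5,0, 15,0,12,-3,0, 15,0,6,-1.5,0, 15,0,3,-0.5,0, 15,0,0,0,0, 15,0,0,0,0]'; python3 go.py .6165 -.2 .0733 -8.8; python3 -c "
from m import *
for n in('scene','top'):
    p,P=cloud(n); hsv=cv2.cvtColor(p,cv2.COLOR_RGB2HSV)
    m=((hsv[...,0]<7)|(hsv[...,0]>174))&(hsv[...,1]>150)&(abs(P[...,0]-.6165)<.1)&(abs(P[...,1]+.2)<.1)
    q=P[m]; print(n,m.sum(),np.round(np.percentile(q,[2,50,98],axis=0),4).tolist())
    if n=='scene': cv2.imwrite('pics/s6.png',cv2.resize(p[180:330,140:340],(800,600),interpolation=cv2.INTER_CUBIC)[...,::-1])"
```

```text
clock: 15.32
tcp_pos: [0.6173, -0.1988, 0.1929]
orientation: [-2.142, 0.163, 2.142]
contact_force: [-0.2, -0.2, -1.9]
grip_width: 0.021
t 15.32 tcp [ 0.6173 -0.1988  0.1929] yaw -8.72 tilt 0.02 w 21.0 F [-0.2 -0.2 -1.9] M [0.04 0.02 0.03]
shift tool(now) [119.6   1.3   0.6] tool(target yaw) [119.6   1.3   0.6] turn 0.001
scene 511 [[0.5944, -0.2267, 0.1388], [0.6276, -0.1907, 0.1446], [0.6506, -0.1663, 0.1497]]
top 108 [[0.5912, -0.1845, 0.1382], [0.6119, -0.1767, 0.1442], [0.6354, -0.1683, 0.2365]]
```

View pics/s6.png

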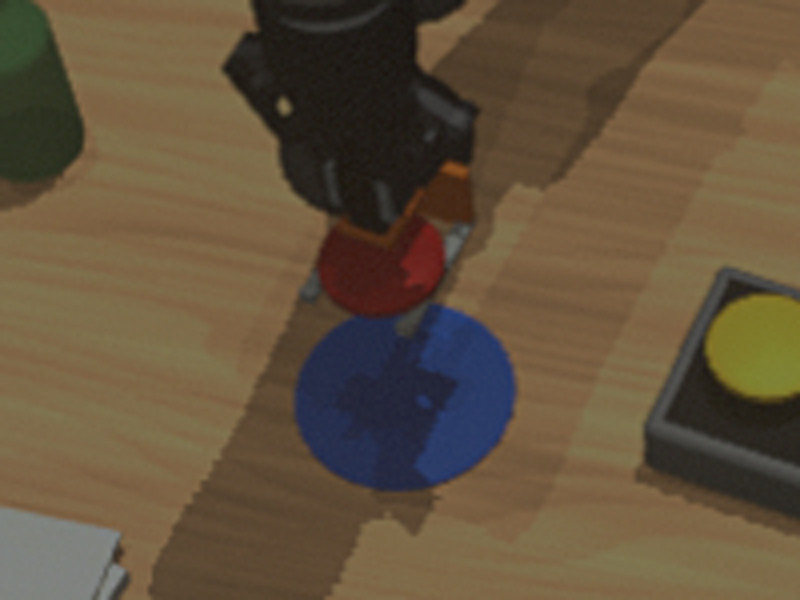

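```bash
python3 -m pendant '[15,8,2,0,0, 15,18,0,0,0, 15,22,0,0,0, 15,22,0,0,0, 15,16,0,0,0, 15,10,0,0,0, 15,5,0,0,0, 15,3,0,0,0, 15,2,0,0,0, 15,2,0,0,0, 15,2,0,0,0, 15,2,0,0,0, 15,2,0,0,0, 15,2,0,0,0, 15,2,0,0,0, 15,2,0,0,0, 15,0,0,0,0, 15,0,0,0,0]'; python3 go.py .6165 -.2 .0733 -8.8
```

```text
clock: 17.68
tcp_pos: [0.6169, -0.2016, 0.0729]
orientation: [-2.142, 0.164, 2.142]
contact_force: [0.1, 0.1, -1.4]
grip_width: 0.021
t 17.68 tcp [ 0.6169 -0.2016  0.0729] yaw -8.78 tilt 0.01 w 21.0 F [ 0.1  0.1 -1.4] M [ 0.01 -0.03 -0.01]
shift tool(now) [-0.4 -1.6  0.7] tool(target yaw) [-0.4 -1.6  0.7] turn 0.0
```

```bash
python3 -m pendant '[15,0,0,5,0, 15,0,0,10,0, 15,0,0,14,0, 15,0,0,0,0]'; python3 go.py .52 -.185 .0733 -8.8;  python3 -m pendant '[15,0,0,12,0, 15,0,0,16,0, 15,0,0,16,0, 15,0,0,16,0, 15,0,0,14,0, 15,0,0,6,0, 15,0,0,0,0, 15,0,0,0,0]'; python3 go.py .447 -.271 .2 -8.8; python3 -c "
from m import *
for n in('scene','top'):
    p,P=cloud(n); hsv=cv2.cvtColor(p,cv2.COLOR_RGB2HSV)
    m=((hsv[...,0]<7)|(hsv[...,0]>174))&(hsv[...,1]>150)&(abs(P[...,0]-.6165)<.1)&(abs(P[...,1]+.2)<.1)
    q=P[m]; print(n,m.sum(),np.round(np.percentile(q,[2,50,98],axis=0),4).tolist())
    if n=='scene': cv2.imwrite('pics/s7.png',cv2.resize(p[150:330,140:380],(800,600),interpolation=cv2.INTER_CUBIC)[...,::-1])"
```

```text
clock: 18.18
tcp_pos: [0.5864, -0.1972, 0.0727]
orientation: [-2.14, 0.165, 2.143]
contact_force: [0.3, 0.2, -1.8]
grip_width: 0.0213
t 18.18 tcp [ 0.5864 -0.1972  0.0727] yaw -8.8 tilt 0.09 w 21.3 F [ 0.3  0.2 -1.8] M [ 0.03 -0.04 -0.01]
shift tool(now) [-0.5 -1.9 67.5] tool(target yaw) [-0.6 -1.9 67.5] turn -0.0
clock: 19.18
tcp_pos: [0.5098, -0.185, 0.0729]
orientation: [-2.143, 0.164, 2.141]
contact_force: [1.0, -0.0, -1.9]
grip_width: 0.0208
t 19.18 tcp [ 0.5098 -0.185   0.0729] yaw -8.77 tilt 0.04 w 20.8 F [ 1.  -0.  -1.9] M [-0.02 -0.01  0.03]
shift tool(now) [-127.1   94.5   48.9] tool(target yaw) [-127.1   94.6   48.9] turn 0.0
scene 577 [[0.5902, -0.2286, 0.0277], [0.6218, -0.1994, 0.0336], [0.6496, -0.1695, 0.0396]]Traceback (most recent call last):
  File "<string>", line 6, in <module>
    q=P[m]; print(n,m.sum(),np.round(np.percentile(q,[2,50,98],axis=0),4).tolist())
                                     ~~~~~~~~~~~~~^^^^^^^^^^^^^^^^^^^^
    return _quantile_unchecked(
        a, q, axis, out, overwrite_input, method, keepdims, weights)
    return _ureduce(a,
                    func=_quantile_ureduce_func,
    ...<5 lines>...
                    overwrite_input=overwrite_input,
                    method=method)
    r = func(a, **kwargs)
    result = _quantile(arr,
                       quantiles=q,
    ...<2 lines>...
                       out=out,
                       weights=wgt)
    slices_having_nans = np.isnan(arr[-1, ...])
                                  ~~~^^^^^^^^^
IndexError: index -1 is out of bounds for axis 0 with size 0
```

View pics/s7.png

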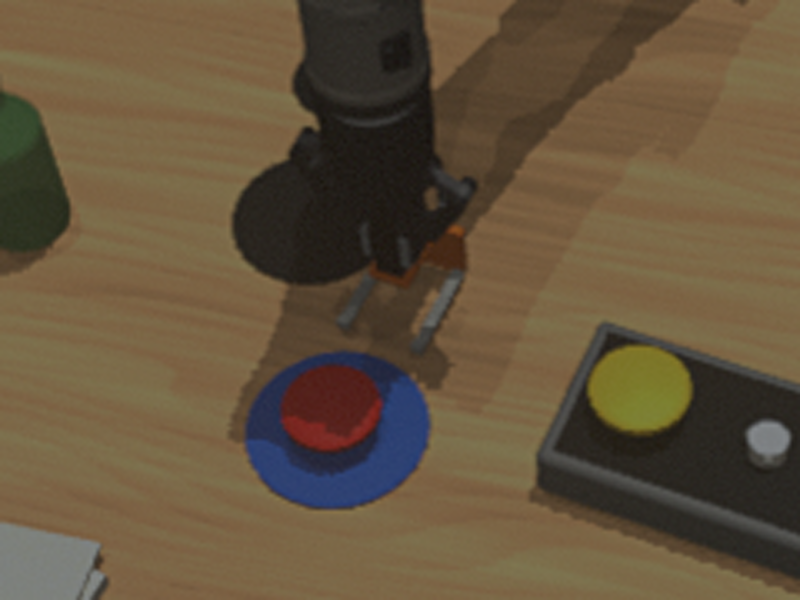

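The cap stands upright in the middle of the mat, clear of the puller. Now I return the puller to its pad.

```bash
python3 -m pendant '[15,-15,0,4,0, 15,-20,10,6,0, 15,-5,20,10,0, 15,0,25,12,0, 15,0,22,9,0, 15,0,13,5,0, 15,0,5,3,0, 15,0,0,0,0, 15,15,0,0,0, 15,12,0,0,0, 15,5,0,0,0, 15,0,0,0,0, 15,0,0,0,0]'; python3 go.py .447 -.271 .0678 -8.8
```

```text
clock: 20.9
tcp_pos: [0.4465, -0.2714, 0.0809]
orientation: [-2.142, 0.164, 2.141]
contact_force: [0.0, -0.1, -1.8]
grip_width: 0.0208
t 20.9 tcp [ 0.4465 -0.2714  0.0809] yaw -8.77 tilt 0.02 w 20.8 F [ 0.  -0.1 -1.8] M [-0.02 -0.01 -0.02]
shift tool(now) [13.1 -0.5 -0.5] tool(target yaw) [13.1 -0.5 -0.5] turn 0.0
```

```bash
python3 -m pendant '[15,4,0,0,0, 15,4,0,0,0, 15,2,0,0,0, 15,1,0,0,0, 15,1,0,0,0, 15,0.7,0,0,0, 15,0,0,0,0]'; python3 go.py .447 -.271 .0678 -8.8
```

```text
clock: 21.78
tcp_pos: [0.4462, -0.2714, 0.0681]
orientation: [-2.142, 0.164, 2.142]
contact_force: [1.0, 0.9, -1.6]
grip_width: 0.0212
t 21.77 tcp [ 0.4462 -0.2714  0.0681] yaw -8.78 tilt 0.0 w 21.2 F [ 1.   0.9 -1.6] M [-0.01 -0.04  0.02]
shift tool(now) [ 0.3 -0.5 -0.7] tool(target yaw) [ 0.3 -0.5 -0.7] turn 0.0
```

```bash
python3 -m pendant '[15,0.7,0,0,0, 15,0.7,0,0,0, 15,0,0,0,0]'; python3 -m pendant '[15,0.7,0,0,0, 15,0.5,0,0,0, 15,0,0,0,0]'
```

```text
clock: 22.15
tcp_pos: [0.4464, -0.2717, 0.0677]
orientation: [-2.142, 0.165, 2.141]
contact_force: [-3.1, 1.1, 10.9]
grip_width: 0.0212
clock: 22.52
tcp_pos: [0.4464, -0.2718, 0.0677]
orientation: [-2.142, 0.166, 2.141]
contact_force: [-6.4, 1.1, 22.6]
grip_width: 0.0211
```

Contact made; I ease back, open and go up.

```bash
python3 -m pendant '[15,-1,0,0,0, 15,-0.8,0,0,0, 15,0,0,0,0]'; python3 -m pendant '[40,0,0,0,0, 60,0,0,0,0, 85,0,0,0,0, 85,0,0,0,0, 85,0,0,0,0, 85,0,0,0,0, 85,0,0,0,0, 85,0,0,0,0]' 20;  python3 -m pendant '[85,-15,0,0,0, 85,-30,0,0,0, 85,-40,0,0,0, 85,-40,0,0,0, 85,-30,0,0,0, 85,0,0,40,0, 85,0,0,0,0, 85,0,0,0,0]'; python3 -c "
from m import *
for n in('scene','top'): p,P=measure(n)
p,P=cloud('scene'); cv2.imwrite('pics/s8.png',cv2.resize(p[110:380,140:500],(800,600),interpolation=cv2.INTER_CUBIC)[...,::-1])
m=(P[...,2]>.02)&(P[...,2]<.05)&(abs(P[...,0]-.6165)<.06)&(abs(P[...,1]+.2)<.06); q=P[m]; print('cap',np.round(np.percentile(q,[2,50,98],axis=0),4).tolist()); print(r.get_obs()['clock'])
for t in('stamp','mouse','flask'): print(t,np.round(nets.look_for(t,'scene')[0]['location'],3))"
```

```text
clock: 22.9
tcp_pos: [0.4463, -0.2716, 0.0678]
orientation: [-2.142, 0.165, 2.141]
contact_force: [-1.7, 1.4, 7.4]
grip_width: 0.0212
clock: 23.9
tcp_pos: [0.4462, -0.2714, 0.0673]
orientation: [-2.142, 0.164, 2.142]
contact_force: [0.9, -0.3, 0.1]
grip_width: 0.0848
clock: 24.9
tcp_pos: [0.4071, -0.2654, 0.2231]
orientation: [-2.143, 0.165, 2.14]
contact_force: [0.3, -0.5, -0.4]
grip_width: 0.0852
scene red [(np.int32(165), array([0.465 , 0.3856]), 18.4, array([0.4693, 0.386 , 0.0659]))]
scene yel [(np.int32(662), array([0.582 , 0.0094]), 36.8, array([0.5851, 0.0109, 0.0744]))]
scene whi [(np.int32(658), array([0.609, 0.191]), 36.4, array([0.6108, 0.1915, 0.0748]))]
scene blue [(np.int32(1105), array([ 0.6168, -0.1989]), 65.8, array([ 0.6335, -0.1824,  0.0033]))]
scene pad [(np.int32(1047), array([ 0.4424, -0.2708]), 63.8, array([ 0.4546, -0.2669,  0.0032]))]
scene handle 103 [ 0.4495 -0.2692  0.11  ] [ 0.4335 -0.2831  0.1004] [ 0.463  -0.2581  0.117 ] [ 447.5 -269.5] [24.8 25.9] 72.8
scene hmid 112 [ 0.4534 -0.2671  0.0817] [ 0.4372 -0.2837  0.0652] [ 0.4619 -0.2566  0.0997] [ 452.
[... 211 characters left out ...]
rray([0.4609, 0.3823, 0.0657]))]
top yel [(np.int32(496), array([0.5775, 0.0064]), 35.2, array([0.5761, 0.0064, 0.074 ]))]
top whi [(np.int32(483), array([0.6061, 0.1879]), 35.4, array([0.6047, 0.1873, 0.0741]))]
top blue [(np.int32(1023), array([ 0.6149, -0.2015]), 64.6, array([ 0.6042, -0.1943,  0.0026]))]
top pad [(np.int32(189), array([ 0.4216, -0.2422]), 46.3, array([ 0.4182, -0.2303,  0.0027]))]
top spine 125 [ 0.4108 -0.2573  0.0517] [ 0.3953 -0.2751  0.0417] [ 0.432  -0.232   0.0605] [ 413.  -253.9] [35.4 37.6] 73.3
cap [[0.588, -0.2315, 0.0254], [0.6218, -0.1992, 0.0331], [0.651, -0.1675, 0.0387]]
25.05
stamp [0.475 0.381 0.031]
mouse [0.646 0.427 0.03 ]
flask [ 0.509 -0.47   0.1  ]
```

View pics/s8.png

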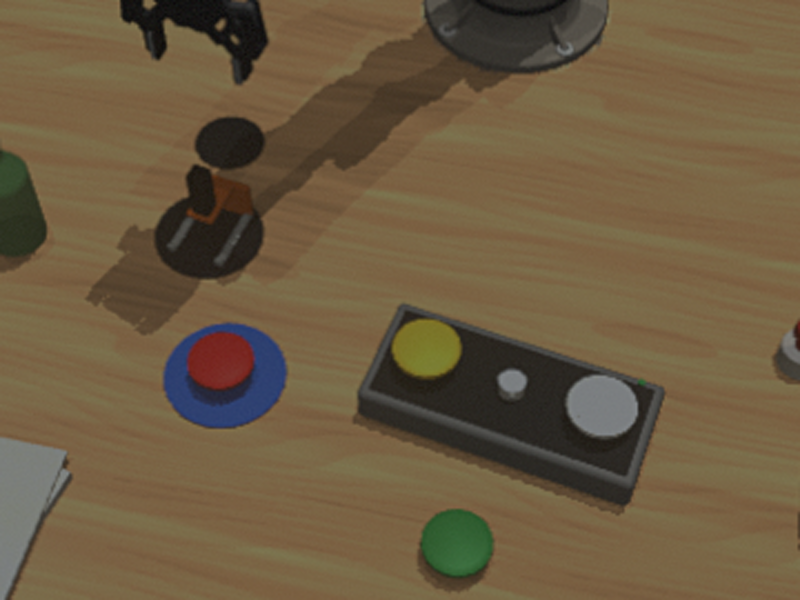

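The cap is upright on the mat at (222,362). The puller stands on its pad at (205,215), the gripper is clear, and nothing else has moved.

```bash
python3 -c "
from bench import r
print(r.hand_in())"
```

```text
the job is handed in; nothing more can be done
None
```

I pulled the red cap straight up off the console with the puller. I then set it on the blue mat, drew the puller back, stood it on the larger black pad, and handed in at about 25 s. The hand-in gave no verdict.

What the last checks showed:
- **Red cap:** it stands upright about 5 mm from the mat's centre (limit 35 mm), and the gripper stayed above it throughout. At this last look only the scene camera gave a position for it.
- **Puller:** it stands upright on the pad with its handle within about 10 mm of the pad's centre (limit 40 mm).
- **Other things:** the yellow and white caps, stamp, mouse and flask were where they started, within measuring error, and the gripper was clear of everything.

Two things were slightly off:
- **Camera disagreement:** the two cameras differed by about 3–4 mm on cap positions and by up to about 6 mm on the handle. I used values in between for the caps and the pickup.
- **Pad press:** the puller pressed on the pad with about 23 N for a moment before I eased off and released it, below the 40 N and 120 N limits.

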